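Latch the paint case

ROBOT

A 7-joint arm with a two-finger parallel gripper is mounted at the origin on the work surface. World frame = base frame: x ahead of the robot, y to its left, z up, the work surface at z = 0. Lengths are in m, angles in rad, forces in N, time in s.
With the tool pointing down it reaches from about 0.425 to 0.925 m from the base axis. Payload 6.8 kg.
Tool frame: the origin (TCP) lies midway between the tips of the shut fingers; the grasp point (between the pads) lies 19 mm behind it; y points along the fingers, z is the direction in which the jaws open and shut, and the axes are right-handed (so a half turn about y gives the same grasp; the last joint's range is limited). The gripper opens to 85 mm and grips with 20 to 120 N. Pads are 22 mm wide; open, the fingers measure 114 mm over their backs; the gripper's body (76 mm by 85 mm) begins 54 mm behind the grasp point. The pads swing forward as they close: fully open they stand 13 mm farther back than shut.
Start: joints at [1.109, 0.477, 0.022, 1.555, -0.011, 1.109, -0.083], TCP at [0.234, -0.633, 0.231] pointing down, gripper open.
Joint ranges: [-2.96, 2.96], [-0.34, 2.1], [-1.41, 1.46], [0.24, 2.44], [-1.37, 4.51], [0.17, 1.92], [-2.96, 2.96]. Speed limits (rad/s): [2.39, 2.39, 3.14, 3.14, 3.14, 3.14, 3.14].

INTERFACE

Orientations are given as a unit quaternion [w, x, y, z].
In Python, from station import bot gives the robot as it stands. The module is installed in compiled form; this text tells all that it offers.
- The arm moves only by the shell command python3 -m crank 'ROWS' [FORCE]. ROWS is JSON, a list of rows, each an object with "linear": the shift along the tool's x, y, z in m, a list of three; "dr": the turn, a rotation vector about the tool's x, y, z in degrees, a list of three; "hand": the gripper command: -1 is shut, 1 is fully open, values between are in proportion. A call has 1 to 10 rows; each row is the pose to reach, as a shift and turn from the pose commanded when the call began, along the tool's axes at that moment; what a row does not reach only later rows make up. A row lasts 1/12 s, in which the tool goes at most 41.7 mm and 7.16 degrees, less where a joint would pass 70% of its speed; a pose out of reach is approached as far as the arm can. A call with a gripper value outside its range is refused whole. The fingers move at their own pace and stop on an object; FORCE is the grip in N (left out, the last holds). Time passes only in rows, so rows that repeat a pose let the fingers close. It gives the time, the measured TCP pose, the force and the opening at its end, in the units of the state.
- bot.get_obs(): the state, without advancing time (a new reading comes with each control period).
- bot.read_camera(name): name is "scene" or "top" or "wrist"; returns the picture (384x512x3 uint8, blue, green, red); there is no depth.
- bot.camera_params(name): a dict with "K" (3x3 intrinsics, pixels), "R" (3x3) and "t" (3): a world point X has camera coordinates R X + t; the wrist camera has in their place "hand_eye" (4x4, takes a point from camera to tool coordinates, whose origin is the TCP and whose axes are the tool frame's). Camera axes: x right, y down, z forward; pixel columns grow to the right and rows downward; lengths in m; the calibration is good to about 2 mm. A picture is of the moment at which its call begins: read the wrist's pose just before it. camera_params takes no time and is no camera call.
- bot.hand_in(): hands the job in, once; it reports no verdict.
Trained networks look in the newest picture that a camera, given by its name, has taken for a name from the list of things; names that differ only in an ending like _2 or _b are one class to them, and where a whole thing is asked for, a point or a joint stands for the part that bears it (a point fixed in the world has none). Each returns a list of dicts, best first, with "score" (0 to 1); they miss things now and then, are a little off and sometimes report something else, mostly with a low value. They report only what shows in the picture. A call takes as long as a camera call.
- bot.search_frame(camera, target): "extent" ([left, top, right, bottom] in pixels, round what is visible of it).
- bot.cut_out(camera, target): "pixels" (384x512 bool, what is visible of it) and "extent" ([left, top, right, bottom] in pixels, round what is visible of it).
- bot.place_of(camera, target): "xy" ([column, row] in pixels: a listed point, or the origin of a listed thing).
The state is a dict: "t": time; "q": joint angles; "joint_vel": joint speeds; "joint_torque": joint torques, N m; "eef_pos": TCP position; "tool_rot": TCP orientation; "contact_force": force on the tool from outside, world axes, zero at the start; "torque": the same for the moment, N m; "gripper_width": opening from 0.0 (shut) to 1.0 (fully open).
Only numpy, scipy, OpenCV 4.12 (cv2) and the standard library are available. Lean on these libraries where they do the work, as an engineer would, in place of code of your own. Each camera call takes 0.05 s, during which the arm holds its last target. There are 200 camera calls.

TASK

The paint case stands on its hinged edge with its lid half leaning open. Push the lid half up against the seal, flip the latch's wire loop over so that its bar drops behind the keeper hook on the lid, then swing the lever over and press it right down onto its rubber bumper so that the lid is drawn tight; once the lever rests there, keep pressing it with a firm push of about 15 N for half a second, then let go. Never push any part of the case with more than 30 N, and do not disturb the things standing around it.

Things in the scene. Friction and masses are not known exactly. Their poses are not given: they have to be found in the camera images.
- case: grey plastic paint case standing on its hinged edge, fixed to the table. Width 280 mm (its y), top 150 mm above the table. Origin: mid width, on the table, in the seam between its halves; x points into the fixed half (100 mm deep), z up; the lid half is on the -x side. Latch on top at y = 0; the top is bare elsewhere. Nothing on the case is higher than 265 mm
- lid (a joint): lean of the lid half (rad): 0 shut hard, grows as its top swings to the case's -x. Hinge line along y at x = 0, 26 mm above the table. It stays where left (3 to 5 N at its top edge moves it, following its arc; a level push rubs and jams). At about 0.065 it meets the sprung rubber seal, which pushes it back to there; pressing it on to 0 would take some 80 N more, the latch's work. Latched and tight it reads under 0.018
- lid_face (a point): top edge of the lid half's flat outer face, mid width: 124 mm up from the hinge line and 60 mm out from it (the lid half is 60 mm deep, 280 mm wide); x points into the case when closed, y along the width
- keeper (a point): where the loop's bar lies when caught: 12 mm above the lid half's top, 6 mm outward (-x) of the foot of the keeper, a steel tongue 26 mm wide, 4 mm thick, its edge 21 mm above the lid half's top, leaning 20 degrees outward so that the bar pulls in under it. It stands on an 8 mm steel pad that goes on 40 mm outward. The frame turns with the lid half, parallel to the case's when shut
- latch_pivot (a point): axis of the latch lever, along the case's y: 12 mm behind the seam (x) and 16 mm above the case's top; frame parallel to the case's
- lever (a joint): angle of the latch lever about latch_pivot (rad): 0 level, over the lid half (-x); pi/2 upright; pi level, to the back (+x). It stays where left while unloaded. With the loop hooked it takes up to 8 N near the tip, most about 2.4; past about 3.08 it is over centre and stays, but wants pressing on. Fully home it lies hard on a rubber bumper 50 mm from latch_pivot, screwed to a height not known: at 3.12 to 3.24
- lever_tip (a point): end of the lever's middle line, 65 mm from latch_pivot. The lever is a steel plate 30 mm wide (along y) and 4 mm thick
- bail (a joint): angle of the latch's wire loop from the lever (rad), about a pin along y on the lever 16 mm from latch_pivot: 0 points to the lever's tip; 1.05 is its stop behind the lever (+x side), where it starts leaning; negative is in front, over the lid half. It swings freely: once past upright it falls over; with the lid half at the seal its bar lands behind the keeper, with the lid open it cannot reach
- bail_bar (a point): middle of the round cross bar (8 mm thick, 42 mm long along y) that closes the loop, 52 mm from the loop's pin; two 6 mm legs at y = -21 and +21 mm straddle lever and keeper. The bar swings past the lever's tip without touching it
- paint_bottle: small loose paint bottle, 34 mm across, 85 mm high, bystander; origin under its centre
- cup: loose white plastic cup, 72 mm across, 90 mm high, bystander; origin under its centre
- candle: loose short cream candle, 40 mm across, 35 mm high, bystander; origin under its centre

How it is judged:
On the way, in this order (a step that is already met when the one before it is completed fails the run):
1. the lid half is pushed up to the seal (lid under 0.09 rad) (value of joint lid below 0.09 rad), for 0.2 s.
2. the loop's bar is down behind the keeper (x of bail_bar in the frame of keeper between -0.04 and 0.004 m and z of bail_bar in the frame of keeper below 0.006 m), for 0.2 s.
3. the lever is fully home with the lid tight, and pressed with more than 10 N for 0.3 s (value of joint lever above 3.09 rad and value of joint lid below 0.018 rad and distance between bail_bar and keeper below 0.006 m and contact force between the fingers and lever above 10 N), for 0.3 s.
At the end, for the whole second after the job is handed in: the lever is home (over 3.09 rad), the bar is caught on the keeper (within 6 mm of site keeper) and the lid half is tight (under 0.018 rad), all at rest and let go (value of joint lever above 3.09 rad and value of joint lid below 0.018 rad and distance between bail_bar and keeper below 0.006 m and velocity of joint lever below 0.05 rad/s); the robot touches nothing.
It fails at once if a part of the case is pushed with more than 30 N (contact force between any of the fingers, the arm and case above 30 N).
It fails at once if a thing standing around is moved by more than 30 mm or tipped over (distance of any of paint_bottle, cup, candle from where it was at the start of the episode above 0.03 m or angle between any of paint_bottle, cup, candle's own z axis and vertical above 0.5 rad).
It also fails if it takes over 72 s, if anything falls off the work surface, if the arm or the gripper's body presses on something with over 40 N, if the wrist force passes 120 N, or if a joint passes its speed limit or range.

## Working session

There is one attempt and no reset: what is moved stays moved. The work goes in short steps, Python scripts to look and compute and a shell command to move; the robot and the scene stay as the last step left them, time stands still between calls to the robot, and variables do not carry over. Pictures are saved under pics/ and viewed, about 8 in all and at most 12, crops included, and the job is handed in when it is done.

```bash
ls; mkdir -p pics
python3 - <<'E'
from station import bot
import cv2,numpy as np
print(bot.get_obs())
for c in("scene","top"):
    p=bot.camera_params(c); print(c,{k:np.round(v,4).tolist() for k,v in p.items()})
a=bot.read_camera("scene");b=bot.read_camera("top")
cv2.imwrite("pics/a.png",a);cv2.imwrite("pics/b.png",b)
print({k:np.round(v,4).tolist() for k,v in bot.camera_params("wrist").items()})
for c in("scene","top"):
  for n in("latch_pivot","lever_tip","bail_bar","keeper","lid_face","case","paint_bottle","cup","candle"):
    print(c,n,[(np.round(d["xy"],1).tolist(),round(d["score"],2)) for d in bot.place_of(c,n)][:2])
E
```

```text
pics
{'t': 0.0, 'q': array([ 1.10893718,  0.47781355,  0.02235346,  1.55644186, -0.01152134,
        1.10927972, -0.08308538]), 'joint_vel': array([ 0.0005599 ,  0.00046628,  0.00115005,  0.00232614, -0.00177118,
        0.00175627, -0.00016412]), 'joint_torque': array([ 5.81563181e-04, -5.96450222e+01,  1.60863485e+00, -2.81197232e+01,
        1.25666810e-02,  9.38805286e-03,  1.49435323e-05]), 'eef_pos': array([ 0.23362098, -0.63266167,  0.230321  ]), 'tool_rot': array([ 0.12427141, -0.12458182,  0.69669537, -0.69545061]), 'contact_force': array([-0.17445893,  1.34169837,  0.34719749]), 'torque': array([-0.03810115,  0.01946131, -0.0022868 ]), 'gripper_width': 0.999120025212122}
scene {'K': [[461.5016, 0.0, 255.4865], [0.0, 461.5016, 187.3241], [0.0, 0.0, 1.0]], 'R': [[-0.0626, 0.9979, 0.0154], [0.7891, 0.0589, -0.6115], [-0.6111, -0.0261, -0.7911]], 't': [-0.0213, -0.382, 1.5766]}
top {'K': [[423.3026, 0.0, 254.0014], [0.0, 423.3026, 199.4994], [0.0, 0.0, 1.0]], 'R': [[-0.0218, -0.9997, 0.013], [-0.9992, 0.0214, -0.0328], [0.0326, -0.0137, -0.9994]], 't': [0.0659, 0.5788, 1.2317]}
[... 305 characters left out ...]
ene bail_bar [([188.8, 176.6], 0.52)]
scene keeper [([195.1, 166.8], 0.62)]
scene lid_face [([194.7, 162.3], 0.76), ([188.8, 155.0], 0.21)]
scene case [([196.1, 214.7], 0.9)]
scene paint_bottle [([94.7, 218.0], 0.59)]
scene cup []
scene candle [([299.4, 256.7], 0.68)]
top latch_pivot [([313.7, 185.3], 0.82)]
top lever_tip [([315.3, 198.1], 0.76)]
top bail_bar [([316.0, 176.2], 0.5), ([318.1, 196.6], 0.16)]
top keeper [([318.9, 209.7], 0.85), ([316.0, 222.7], 0.51)]
top lid_face [([317.6, 223.7], 0.79)]
top case [([305.7, 194.0], 0.74)]
top paint_bottle [([388.4, 186.1], 0.76), ([315.4, 199.0], 0.56)]
top cup [([214.2, 213.2], 0.88), ([314.4, 224.5], 0.59)]
top candle [([214.1, 166.5], 0.74)]
```

```bash
cat > h.py <<'E'
import numpy as np,cv2
from station import bot
from scipy.spatial.transform import Rotation as Ro
P={c:bot.camera_params(c) for c in("scene","top")}
def tri(a,b):
    M=[np.asarray(P[c]["K"])@np.c_[P[c]["R"],P[c]["t"]] for c in("scene","top")]
    X=cv2.triangulatePoints(M[0],M[1],np.array(a,float).reshape(2,1),np.array(b,float).reshape(2,1))[:,0];return X[:3]/X[3]
def at(c,uv,z):
    p=P[c];R=np.asarray(p["R"]);o=-R.T@p["t"];d=R.T@np.linalg.inv(p["K"])@[*uv,1];return o+d*(z-o[2])/d[2]
def proj(c,X):
    p=P[c];x=p["K"]@(p["R"]@np.asarray(X)+p["t"]);return x[:2]/x[2]
E
python3 - <<'E'
from h import *
S=dict(latch_pivot=[(194.5,181),(313.7,185.3)],tip=[(185.6,156.4),(315.3,198.1)],bar=[(188.8,176.6),(316,176.2)],keeper=[(195.1,166.8),(318.9,209.7)],face=[(194.7,162.3),(317.6,223.7)],case=[(196.1,214.7),(305.7,194)],bottle=[(94.7,218),(388.4,186.1)],candle=[(299.4,256.7),(214.1,166.5)])
for k,v in S.items(): print(k,tri(*v).round(4))
print("cup",at("top",(214.2,213.2),0).round(3))
a=cv2.imread("pics/a.png")[90:330,40:360];b=cv2.imread("pics/b.png")[90:300,170:430]
a=cv2.resize(a,None,fx=2.5,fy=2.5,interpolation=cv2.INTER_CUBIC);b=cv2.resize(b,None,fx=2.8,fy=2.8,interpolation=cv2.INTER_CUBIC)
cv2.imwrite("pics/a1.png",a);cv2.imwrite("pics/b1.png",b)
E
```

```text
latch_pivot [ 0.6072 -0.0904  0.1751]
tip [ 0.5741 -0.1     0.2211]
bar [ 0.6271 -0.0939  0.2149]
keeper [ 0.5449 -0.1027  0.1521]
face [ 0.5081 -0.1074  0.1251]
case [ 0.5928 -0.0976  0.0138]
bottle [ 0.6132 -0.3559 -0.0013]
candle [ 0.6822  0.1732 -0.0145]
cup [0.543 0.171 0.   ]
```

View pics/a1.png

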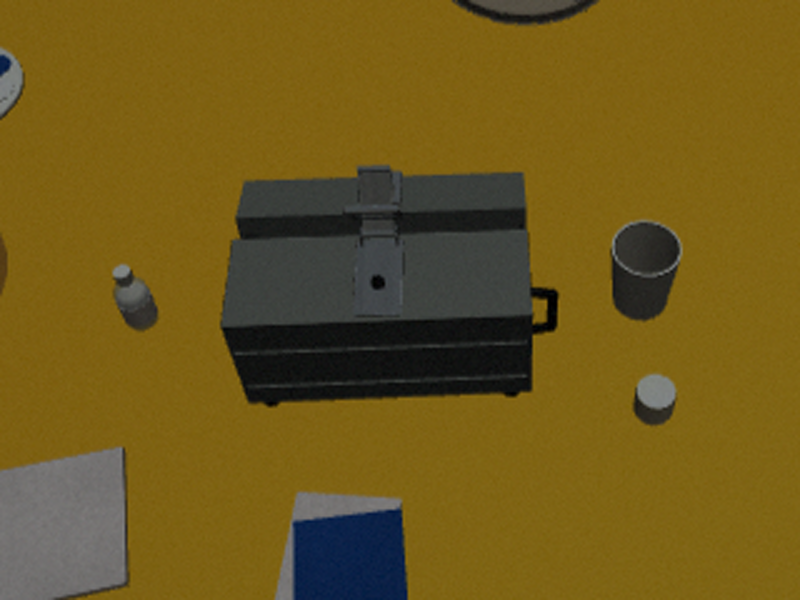

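View pics/b1.png

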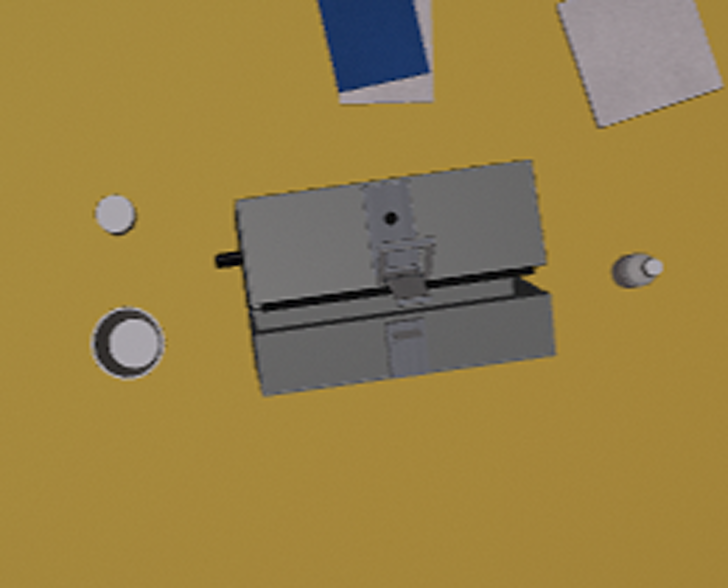

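```bash
cat >> h.py <<'E'
def model(p):
    x,y,yaw,lid,lev,bail=p
    c,s=np.cos(lid),np.sin(lid)
    L=lambda dx,yy,dz:np.array([dx*c-dz*s,yy,.026+dz*c+dx*s])
    piv=np.array([.012,0,.166]);u=lambda a:np.array([-np.cos(a),0,np.sin(a)])
    d=dict(latch_pivot=piv,lever_tip=piv+.065*u(lev),bail_bar=piv+.016*u(lev)+.052*u(lev+bail),
      keeper=L(-.0,0,.136),lid_face=L(-.06,0,.124),
      fbl=(.1,.14,.15),fbr=(.1,-.14,.15),ffl=(0,.14,.15),ffr=(0,-.14,.15),lol=L(-.06,.14,.124),lor=L(-.06,-.14,.124),lil=L(0,.14,.124),bl=(.1,.14,0),br=(.1,-.14,0))
    R=Ro.from_euler('z',yaw).as_matrix();return {k:R@np.array(v)+[x,y,0] for k,v in d.items()}
E
python3 - <<'E'
from h import *
from scipy.optimize import least_squares
T=lambda u,v:(u/2.8+170,v/2.8+90); S=lambda u,v:(u/2.5+40,v/2.5+90)
ob=[("top",k,T(*q)) for k,q in dict(fbl=(235,200),fbr=(531,160),ffr=(546,264),ffl=(250,307),lol=(263,395),lor=(555,354)).items()]
ob+=[("scene",k,S(*q)) for k,q in dict(fbl=(531,319),fbr=(222,326),ffl=(529,233),ffr=(231,240),lol=(524,174),lor=(244,182)).items()]
ob+=[("scene","latch_pivot",(194.5,181)),("scene","lever_tip",(185.6,156.4)),("scene","bail_bar",(188.8,176.6)),("scene","lid_face",(194.7,162.3)),
("top","latch_pivot",(313.7,185.3)),("top","lever_tip",(315.3,198.1)),("top","bail_bar",(316,176.2)),("top","lid_face",(317.6,223.7))]
def f(p):
    m=model(p);return np.concatenate([proj(c,m[k])-q for c,k,q in ob])
r=least_squares(f,[.59,-.1,.13,.3,1.2,1.],loss="soft_l1")
print(r.x.round(4));
for o,e in zip(ob,f(r.x).reshape(-1,2)):print(o[0],o[1],e.round(1))
m=model(r.x)
for k in m:print(k,m[k].round(4))
E
```

```text
[ 0.5946 -0.0956  0.1144  0.2247  1.033   1.1928]
top fbl [-0.6 -1.2]
top fbr [-0.3 -1.2]
top ffr [-0.2 -0.6]
top ffl [-0.7 -1.4]
top lol [-1.1 -0.2]
top lor [-0.4 -0. ]
scene fbl [ 0.1 -1.8]
scene fbr [-1.6 -0.3]
scene ffl [-1.1 -2. ]
scene ffr [-0.2 -1.1]
scene lol [-0.6 -1. ]
scene lor [-0.3 -0.9]
scene latch_pivot [-3.6  1.8]
scene lever_tip [ 3.4 -0.2]
scene bail_bar [-0.6 -0.9]
scene lid_face [-1.3 -2.1]
top latch_pivot [-1.6  0.7]
top lever_tip [ 2.1 -0.1]
top bail_bar [-1.9 -1.2]
top lid_face [-2.2 -0.1]
latch_pivot [ 0.6065 -0.0942  0.166 ]
lever_tip [ 0.5734 -0.098   0.2218]
bail_bar [ 0.6298 -0.0916  0.221 ]
keeper [ 0.5645 -0.0991  0.1586]
lid_face [ 0.509  -0.1054  0.1335]
fbl [0.6779 0.0549 0.15  ]
fbr [ 0.7099 -0.2233  0.15  ]
ffl [0.5786 0.0435 0.15  ]
ffr [ 0.6105 -0.2347  0.15  ]
lol [0.493  0.0336 0.1335]
lor [ 0.525  -0.2445  0.1335]
lil [0.5511 0.0403 0.1469]
bl [0.6779 0.0549 0.    ]
br [ 0.7099 -0.2233  0.    ]
```

```bash
cat >> h.py <<'E'
C=[.5946,-.0956,.1144]
RC=Ro.from_euler('z',C[2]).as_matrix();OC=np.array([C[0],C[1],0])
def c2w(p):return RC@np.array(p)+OC
def st(goal=None):
    o=bot.get_obs();R=Ro.from_quat(o["tool_rot"],scalar_first=True).as_matrix()
    print("t",round(o["t"],2),"case",(RC.T@(o["eef_pos"]-OC)).round(4),"Fcase",(RC.T@o["contact_force"]).round(2),"w",round(o["gripper_width"],2))
    print("R in case\n",(RC.T@R).round(3))
    if goal is not None:
        d=c2w(goal)-o["eef_pos"];print("shift tool mm",(R.T@d*1000).round(1))
    return o,R
E
python3 - <<'E'
from h import *
o,R=st([-.13,-.07,.25])
for a in (0,90,180,270):
    ya=Ro.from_euler('z',a,degrees=True).as_matrix()
    Rg=RC@ya@np.array([[1,0,0],[0,0,1],[0,-1,0]]) # x->case x, y down, z->case y
    print(a,np.rad2deg(Ro.from_matrix(R.T@Rg).as_rotvec()).round(2))
E
```

```text
t 1.0 case [-0.4198 -0.4929  0.2313] Fcase [ 0.61  0.35 -0.35] w 1.0
R in case
 [[-0.971 -0.     0.237]
 [-0.237 -0.    -0.971]
 [ 0.    -1.     0.   ]]
shift tool mm [-381.8  -18.7 -342.1]
0 [   0.   -166.28    0.  ]
90 [ -0.   103.72  -0.  ]
180 [-0.   13.72  0.  ]
270 [ -0.   -76.28   0.  ]
```

```bash
python3 -m crank '[{"linear":[-0.382,-0.019,-0.342],"dr":[0,13.72,0],"hand":-1},{"linear":[-0.382,-0.019,-0.342],"dr":[0,13.72,0],"hand":-1},{"linear":[-0.382,-0.019,-0.342],"dr":[0,13.72,0],"hand":-1},{"linear":[-0.382,-0.019,-0.342],"dr":[0,13.72,0],"hand":-1},{"linear":[-0.382,-0.019,-0.342],"dr":[0,13.72,0],"hand":-1},{"linear":[-0.382,-0.019,-0.342],"dr":[0,13.72,0],"hand":-1},{"linear":[-0.382,-0.019,-0.342],"dr":[0,13.72,0],"hand":-1},{"linear":[-0.382,-0.019,-0.342],"dr":[0,13.72,0],"hand":-1},{"linear":[-0.382,-0.019,-0.342],"dr":[0,13.72,0],"hand":-1},{"linear":[-0.382,-0.019,-0.342],"dr":[0,13.72,0],"hand":-1}]' 40
python3 -c "
from h import *
st([-.13,-.07,.25])"
```

```text
t: 1.83
eef_pos: [0.4293, -0.2634, 0.2472]
tool_rot: [-0.041, 0.04, -0.706, 0.706]
contact_force: [0.6, -0.1, -0.5]
gripper_width: 0.003
t 1.83 case [-0.1834 -0.1478  0.2472] Fcase [ 0.56 -0.12 -0.54] w 0.0
R in case
 [[-1.     0.001 -0.   ]
 [ 0.    -0.001 -1.   ]
 [-0.001 -1.     0.001]]
shift tool mm [-53.4  -2.8 -77.8]
```

```bash
python3 -m crank '[{"linear":[-0.053,-0.003,-0.078],"dr":[0,0,0],"hand":-1},{"linear":[-0.053,-0.003,-0.078],"dr":[0,0,0],"hand":-1},{"linear":[-0.053,-0.003,-0.078],"dr":[0,0,0],"hand":-1},{"linear":[-0.053,0.04,-0.078],"dr":[0,0,0],"hand":-1},{"linear":[-0.053,0.08,-0.078],"dr":[0,0,0],"hand":-1},{"linear":[-0.053,0.11,-0.078],"dr":[0,0,0],"hand":-1},{"linear":[-0.053,0.129,-0.078],"dr":[0,0,0],"hand":-1},{"linear":[-0.053,0.129,-0.078],"dr":[0,0,0],"hand":-1},{"linear":[-0.065,0.129,-0.078],"dr":[0,0,0],"hand":-1},{"linear":[-0.072,0.129,-0.078],"dr":[0,0,0],"hand":-1}]'
python3 -c "
from h import *
st([-.098,-.07,.12])
cv2.imwrite('pics/w.png',bot.read_camera('wrist'))"
```

```text
t: 2.67
eef_pos: [0.4939, -0.1797, 0.1194]
tool_rot: [-0.041, 0.039, -0.706, 0.706]
contact_force: [0.6, -0.2, 1.0]
gripper_width: -0.002
t 2.67 case [-0.1097 -0.0721  0.1194] Fcase [ 0.55 -0.22  1.01] w -0.0
R in case
 [[-1.     0.003 -0.   ]
 [ 0.    -0.001 -1.   ]
 [-0.003 -1.     0.001]]
shift tool mm [-11.7  -0.6  -2.1]
```

View pics/w.png

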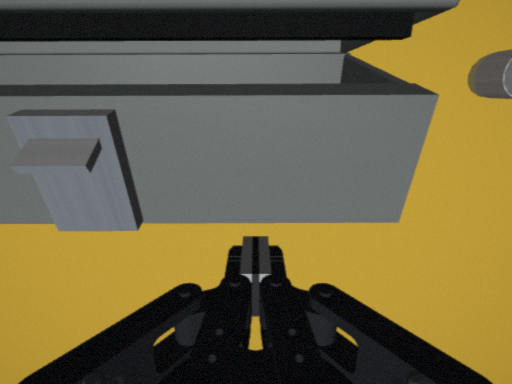

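```bash
python3 -m crank '[{"linear":[-0.003,0,0],"dr":[0,0,0],"hand":-1},{"linear":[-0.006,0,0],"dr":[0,0,0],"hand":-1},{"linear":[-0.009,-0.001,0],"dr":[0,0,0],"hand":-1},{"linear":[-0.011,-0.002,0],"dr":[0,0,0],"hand":-1},{"linear":[-0.013,-0.003,0],"dr":[0,0,0],"hand":-1},{"linear":[-0.015,-0.0045,0],"dr":[0,0,0],"hand":-1},{"linear":[-0.017,-0.006,0],"dr":[0,0,0],"hand":-1},{"linear":[-0.019,-0.007,0],"dr":[0,0,0],"hand":-1},{"linear":[-0.021,-0.008,0],"dr":[0,0,0],"hand":-1},{"linear":[-0.021,-0.008,0],"dr":[0,0,0],"hand":-1}]'
python3 -c "
from h import *
st()"
```

```text
t: 3.55
eef_pos: [0.5095, -0.1774, 0.1253]
tool_rot: [0.038, -0.042, 0.706, -0.706]
contact_force: [-7.9, -0.2, 4.5]
gripper_width: 0.004
t 3.55 case [-0.0938 -0.0716  0.1253] Fcase [-7.91  0.66  4.47] w 0.0
R in case
 [[-1.    -0.006 -0.001]
 [ 0.001  0.001 -1.   ]
 [ 0.006 -1.    -0.001]]
```

```bash
python3 -m crank '[{"linear":[-0.001,-0.002,0],"dr":[0,0,0],"hand":-1},{"linear":[-0.002,-0.003,0],"dr":[0,0,0],"hand":-1},{"linear":[-0.004,-0.004,0],"dr":[0,0,0],"hand":-1},{"linear":[-0.006,-0.005,0],"dr":[0,0,0],"hand":-1},{"linear":[-0.008,-0.006,0],"dr":[0,0,0],"hand":-1},{"linear":[-0.008,-0.006,0],"dr":[0,0,0],"hand":-1}]'
python3 -c "
from h import *
st()
bot.read_camera('top')
for n in('lid_face','keeper','latch_pivot'):print(n,[(d['xy'],d['score']) for d in bot.place_of('top',n)][:2])"
```

```text
t: 4.05
eef_pos: [0.5185, -0.1763, 0.1319]
tool_rot: [0.039, -0.042, 0.706, -0.706]
contact_force: [-8.8, 0.5, 6.8]
gripper_width: -0.004
t 4.05 case [-0.0848 -0.0715  0.1319] Fcase [-8.65  1.53  6.78] w -0.0
R in case
 [[-1.    -0.004 -0.001]
 [ 0.001  0.    -1.   ]
 [ 0.004 -1.    -0.   ]]
lid_face [([315.1, 221.8], 0.96)]
keeper [([318.1, 204.5], 0.7), ([313.0, 185.3], 0.39)]
latch_pivot [([310.6, 185.0], 0.82)]
```

```bash
python3 -m crank '[{"linear":[-0.002,-0.001,0],"dr":[0,0,0],"hand":-1},{"linear":[-0.004,-0.002,0],"dr":[0,0,0],"hand":-1},{"linear":[-0.006,-0.003,0],"dr":[0,0,0],"hand":-1},{"linear":[-0.006,-0.003,0],"dr":[0,0,0],"hand":-1}]'
python3 -c "
from h import *
st()"
```

```text
t: 4.58
eef_pos: [0.5245, -0.1758, 0.1351]
tool_rot: [0.039, -0.041, 0.706, -0.706]
contact_force: [-8.5, -0.4, 6.9]
gripper_width: -0.003
t 4.58 case [-0.0788 -0.0716  0.1351] Fcase [-8.53  0.59  6.86] w -0.0
R in case
 [[-1.    -0.004 -0.001]
 [ 0.001  0.    -1.   ]
 [ 0.004 -1.    -0.   ]]
```

```bash
python3 -m crank '[{"linear":[-0.0015,-0.001,0],"dr":[0,0,0],"hand":-1},{"linear":[-0.003,-0.0015,0],"dr":[0,0,0],"hand":-1},{"linear":[-0.004,-0.002,0],"dr":[0,0,0],"hand":-1},{"linear":[-0.004,-0.002,0],"dr":[0,0,0],"hand":-1}]'
python3 -c "
from h import *
st()"
```

```text
t: 4.92
eef_pos: [0.525, -0.1757, 0.1355]
tool_rot: [0.036, -0.044, 0.706, -0.706]
contact_force: [-14.5, -0.6, 4.7]
gripper_width: 0.004
t 4.92 case [-0.0783 -0.0716  0.1355] Fcase [-14.5    1.03   4.68] w 0.0
R in case
 [[-1.    -0.01  -0.001]
 [ 0.001  0.001 -1.   ]
 [ 0.01  -1.    -0.001]]
```

```bash
python3 -m crank '[{"linear":[0.02,0,0],"dr":[0,0,0],"hand":-1},{"linear":[0.02,-0.03,0],"dr":[0,0,0],"hand":-1},{"linear":[0.02,-0.07,0],"dr":[0,0,0],"hand":-1},{"linear":[0.02,-0.11,0],"dr":[0,0,0],"hand":-1},{"linear":[0.02,-0.15,0],"dr":[0,0,0],"hand":-1},{"linear":[0.02,-0.165,0],"dr":[0,0,0],"hand":-1},{"linear":[0.02,-0.165,0],"dr":[0,0,0],"hand":-1}]'
python3 - <<'E'
from h import *
st([.075,0,.30])
from scipy.optimize import least_squares
ob=[]
for c in('scene','top'):
    cv2.imwrite(f'pics/{c}2.png',bot.read_camera(c))
    for n in('lid_face','latch_pivot','lever_tip','bail_bar'):
        d=bot.place_of(c,n)
        if d: ob.append((c,n,d[0]['xy'],d[0]['score']))
f=lambda p:np.concatenate([(proj(c,model([*C,*p])[k])-q)*s for c,k,q,s in ob])
r=least_squares(f,[.065,1.1,1.05],loss="soft_l1");print(r.x)
for o,e in zip(ob,f(r.x).reshape(-1,2)):print(o[:2],round(o[3],2),e.round(1))
a=cv2.imread('pics/scene2.png')[120:220,120:280];b=cv2.imread('pics/top2.png')[140:240,240:400]
cv2.imwrite('pics/c2.png',cv2.resize(np.vstack([a,b]),None,fx=3,fy=3,interpolation=cv2.INTER_CUBIC))
E
```

```text
t: 5.5
eef_pos: [0.5139, -0.1777, 0.3077]
tool_rot: [-0.045, 0.036, -0.705, 0.707]
contact_force: [-1.0, -0.1, 0.9]
gripper_width: -0.002
t 5.5 case [-0.0896 -0.0723  0.3077] Fcase [-1.   -0.01  0.85] w -0.0
R in case
 [[-1.     0.011  0.   ]
 [-0.    -0.004 -1.   ]
 [-0.011 -1.     0.004]]
shift tool mm [-164.5    9.2  -72.3]
[0.08853185 1.05859901 1.12955484]
('scene', 'lid_face') 0.81 [-1.4 -2.4]
('scene', 'latch_pivot') 0.63 [-2.2  2.1]
('scene', 'lever_tip') 0.94 [-0.1 -2.1]
('scene', 'bail_bar') 0.44 [-0.6 -0.3]
('top', 'lid_face') 0.89 [-1.  -0.2]
('top', 'latch_pivot') 0.95 [-1.8 -0.6]
('top', 'lever_tip') 0.65 [ 2.9 -0.6]
('top', 'bail_bar') 0.57 [-2.1 -0.1]
```

View pics/c2.png

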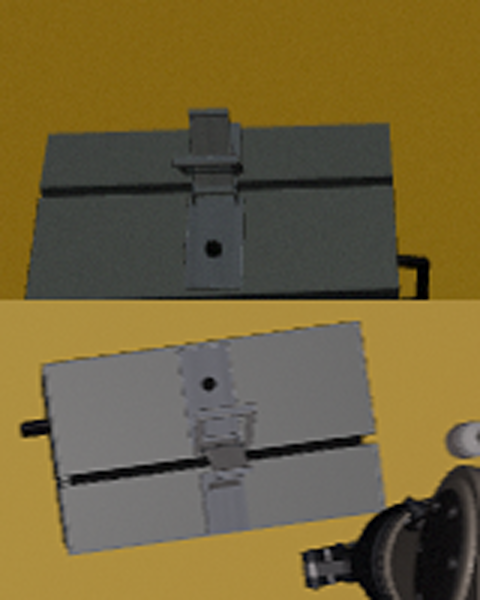

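```bash
python3 -m crank '[{"linear":[-0.04,0,-0.018],"dr":[0,0,0],"hand":-1},{"linear":[-0.08,0,-0.036],"dr":[0,0,0],"hand":-1},{"linear":[-0.12,0,-0.054],"dr":[0,0,0],"hand":-1},{"linear":[-0.155,0,-0.07],"dr":[0,0,0],"hand":-1},{"linear":[-0.165,0,-0.072],"dr":[0,0,0],"hand":-1},{"linear":[-0.165,0.02,-0.072],"dr":[0,0,0],"hand":-1},{"linear":[-0.165,0.05,-0.072],"dr":[0,0,0],"hand":-1},{"linear":[-0.165,0.08,-0.072],"dr":[0,0,0],"hand":-1},{"linear":[-0.165,0.09,-0.072],"dr":[0,0,0],"hand":-1},{"linear":[-0.165,0.09,-0.072],"dr":[0,0,0],"hand":-1}]'
python3 -c "
from h import *
st([.05,0,.212])
cv2.imwrite('pics/w2.png',bot.read_camera('wrist'))"
```

```text
t: 6.83
eef_pos: [0.6638, -0.087, 0.2081]
tool_rot: [0.038, -0.043, 0.706, -0.706]
contact_force: [0.2, 0.2, 0.4]
gripper_width: -0.004
t 6.83 case [0.0697 0.0007 0.2081] Fcase [0.23 0.13 0.35] w -0.0
R in case
 [[-1.    -0.007  0.   ]
 [-0.     0.001 -1.   ]
 [ 0.007 -1.    -0.001]]
shift tool mm [19.7 -3.8  0.7]
```

View pics/w2.png

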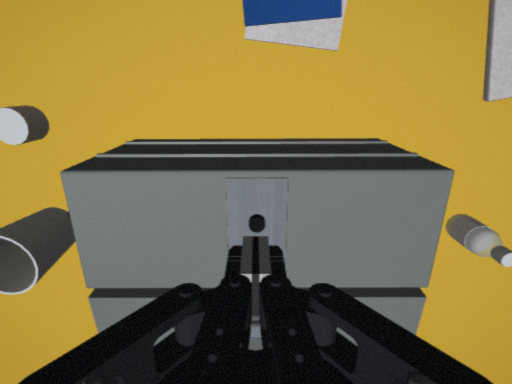

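```bash
python3 -m crank '[{"linear":[0.01,-0.003,0],"dr":[0,0,0],"hand":-1},{"linear":[0.018,-0.006,0],"dr":[0,0,0],"hand":-1},{"linear":[0.026,-0.009,0],"dr":[0,0,0],"hand":-1},{"linear":[0.034,-0.012,0],"dr":[0,0,0],"hand":-1},{"linear":[0.041,-0.014,0],"dr":[0,0,0],"hand":-1},{"linear":[0.048,-0.016,0],"dr":[0,0,0],"hand":-1},{"linear":[0.055,-0.017,0],"dr":[0,0,0],"hand":-1},{"linear":[0.061,-0.017,0],"dr":[0,0,0],"hand":-1},{"linear":[0.065,-0.017,0],"dr":[0,0,0],"hand":-1},{"linear":[0.065,-0.017,0],"dr":[0,0,0],"hand":-1}]'
python3 - <<'E'
from h import *
st()
for c in('scene','top'):
    cv2.imwrite(f'pics/{c}3.png',bot.read_camera(c))
    for n in('bail_bar','lever_tip'):
        print(c,n,[(np.round(d['xy'],1),round(d['score'],2)) for d in bot.place_of(c,n)][:2])
E
```

```text
t: 7.72
eef_pos: [0.6002, -0.0947, 0.2284]
tool_rot: [-0.04, 0.041, -0.706, 0.706]
contact_force: [0.3, -0.1, -0.4]
gripper_width: -0.001
t 7.72 case [0.0056 0.0003 0.2284] Fcase [ 0.27 -0.15 -0.35] w -0.0
R in case
 [[-1.    -0.001 -0.001]
 [ 0.001 -0.    -1.   ]
 [ 0.001 -1.     0.   ]]
scene bail_bar [(array([189.7, 156.7]), 0.63)]
scene lever_tip [(array([187.9, 159.3]), 0.72), (array([197.8, 215.2]), 0.34)]
top bail_bar [(array([318.7, 206.2]), 0.52)]
top lever_tip [(array([317.2, 199.9]), 0.67)]
```

```bash
python3 -m crank '[{"linear":[-0.01,-0.02,0],"dr":[0,0,0],"hand":-1},{"linear":[-0.01,-0.05,0],"dr":[0,0,0],"hand":-1},{"linear":[-0.01,-0.075,0],"dr":[0,0,0],"hand":-1},{"linear":[0.03,-0.075,0],"dr":[0,0,0],"hand":-1},{"linear":[0.07,-0.075,0],"dr":[0,0,0],"hand":-1},{"linear":[0.11,-0.075,0],"dr":[0,0,0],"hand":-1},{"linear":[0.13,-0.075,0],"dr":[0,0,0],"hand":-1},{"linear":[0.13,-0.075,0],"dr":[0,0,0],"hand":-1}]'
python3 - <<'E'
from h import *
st()
I=[]
for c in('scene','wrist'):
    a=bot.read_camera(c);cv2.imwrite(f'pics/{c}4.png',a)
    for n in('bail_bar','lever_tip','keeper','lid_face'):
        print(c,n,[(np.round(d['xy'],1),round(d['score'],2)) for d in bot.place_of(c,n)][:2])
    I.append(cv2.resize(a[120:220,120:280],(640,400),interpolation=cv2.INTER_CUBIC) if c=='scene' else a[0:200])
cv2.imwrite('pics/d1.png',I[0]);cv2.imwrite('pics/d2.png',cv2.imread('pics/wrist4.png'))
E
```

```text
t: 8.68
eef_pos: [0.4683, -0.1104, 0.3039]
tool_rot: [-0.039, 0.04, -0.706, 0.706]
contact_force: [0.2, 0.2, 0.3]
gripper_width: 0.003
t 8.68 case [-1.272e-01 -3.000e-04  3.039e-01] Fcase [0.19 0.16 0.28] w 0.0
R in case
 [[-1.    -0.002 -0.003]
 [ 0.003 -0.001 -1.   ]
 [ 0.002 -1.     0.001]]
scene bail_bar [(array([192.5, 168.6]), 0.59)]
scene lever_tip [(array([188.2, 159.2]), 0.59)]
scene keeper [(array([192.6, 169.3]), 0.84)]
scene lid_face [(array([196.1, 164.6]), 0.61)]
wrist bail_bar [(array([257.2,  96.4]), 0.61)]
wrist lever_tip [(array([259.8,  66.4]), 0.96)]
wrist keeper [(array([255.4,  83.5]), 0.78), (array([261. ,  65.5]), 0.3)]
wrist lid_face [(array([255. , 122.1]), 0.88)]
```

View pics/d2.png

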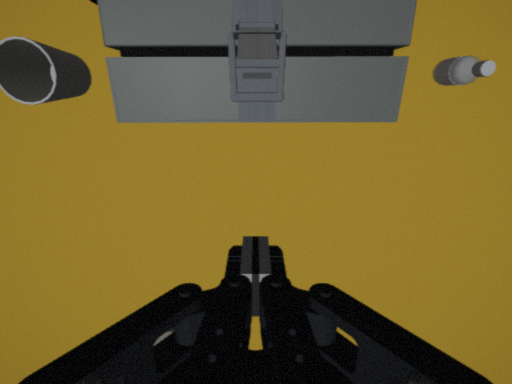

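Run:
```python
from h import *
from scipy.optimize import least_squares
o=bot.get_obs();R=Ro.from_quat(o["tool_rot"],scalar_first=True).as_matrix();w=bot.camera_params("wrist");H=np.asarray(w["hand_eye"])
def pw(X):
    x=H[:3,:3].T@(R.T@(X-o["eef_pos"])-H[:3,3]);x=w["K"]@x;return x[:2]/x[2]
ob=dict(bail_bar=((192.5,168.6),(257.2,96.4)),lever_tip=((188.2,159.2),(259.8,66.4)),lid_face=((196.1,164.6),(255,122.1)))
def f(p):
    m=model([*C,*p]);return np.concatenate([np.r_[proj("scene",m[k])-a,pw(m[k])-b] for k,(a,b) in ob.items()])
r=least_squares(f,[.07,1.1,-1]);print(r.x,f(r.x).reshape(-1,2).round(1))
m=model([*C,*r.x])
for k in('lever_tip','bail_bar','keeper','latch_pivot'):print(k,(RC.T@(m[k]-OC)).round(4))
```

```text
[ 0.0851116   0.98362186 -1.40506487] [[-0.5 -2. ]
 [-1.9 -1.6]
 [ 1.  -3.4]
 [-4.5 -0.1]
 [-3.3 -2.4]
 [ 0.3 -0.3]]
lever_tip [-0.024  -0.      0.2201]
bail_bar [-0.0443  0.      0.158 ]
keeper [-0.0116  0.      0.1615]
latch_pivot [0.012 0.    0.166]
```

```bash
python3 -m crank '[{"linear":[-0.03,0.02,0],"dr":[0,0,0],"hand":-1},{"linear":[-0.05,0.055,0],"dr":[0,0,0],"hand":-1},{"linear":[-0.06,0.09,0],"dr":[0,0,0],"hand":-1},{"linear":[-0.07,0.094,0],"dr":[0,0,0],"hand":-1},{"linear":[-0.08,0.094,0],"dr":[0,0,0],"hand":-1},{"linear":[-0.09,0.092,0],"dr":[0,0,0],"hand":-1},{"linear":[-0.10,0.088,0],"dr":[0,0,0],"hand":-1},{"linear":[-0.11,0.085,0],"dr":[0,0,0],"hand":-1},{"linear":[-0.12,0.083,0],"dr":[0,0,0],"hand":-1},{"linear":[-0.126,0.083,0],"dr":[0,0,0],"hand":-1}]'
python3 -c "
from h import *
st([.0116,0,.22])"
```

```text
t: 10.02
eef_pos: [0.5996, -0.0949, 0.2235]
tool_rot: [-0.042, 0.039, -0.706, 0.706]
contact_force: [-1.2, 0.7, 1.5]
gripper_width: -0.0
t 10.02 case [5.100e-03 1.000e-04 2.235e-01] Fcase [-1.1   0.79  1.52] w -0.0
R in case
 [[-1.     0.004 -0.   ]
 [ 0.    -0.001 -1.   ]
 [-0.004 -1.     0.001]]
shift tool mm [-6.5  3.5  0.1]
```

```bash
python3 -m crank '[{"linear":[-0.007,0.0045,0],"dr":[0,0,0],"hand":-1},{"linear":[-0.011,0.006,0],"dr":[0,0,0],"hand":-1},{"linear":[-0.015,0.0075,0],"dr":[0,0,0],"hand":-1},{"linear":[-0.022,0.0105,0],"dr":[0,0,0],"hand":-1},{"linear":[-0.026,0.013,0],"dr":[0,0,0],"hand":-1},{"linear":[-0.029,0.0155,0],"dr":[0,0,0],"hand":-1},{"linear":[-0.032,0.018,0],"dr":[0,0,0],"hand":-1},{"linear":[-0.035,0.0205,0],"dr":[0,0,0],"hand":-1},{"linear":[-0.035,0.0205,0],"dr":[0,0,0],"hand":-1}]'
python3 -c "
from h import *
st([.05,0,.191])"
```

```text
t: 10.77
eef_pos: [0.6326, -0.0909, 0.2006]
tool_rot: [-0.041, 0.04, -0.706, 0.706]
contact_force: [-2.5, -0.6, 5.1]
gripper_width: 0.001
t 10.77 case [0.0383 0.0004 0.2006] Fcase [-2.59 -0.32  5.08] w 0.0
R in case
 [[-1.     0.001 -0.   ]
 [ 0.    -0.    -1.   ]
 [-0.001 -1.     0.   ]]
shift tool mm [-11.7   9.6   0.4]
```

```bash
python3 -m crank '[{"linear":[-0.004,0.003,0],"dr":[0,0,0],"hand":-1},{"linear":[-0.008,0.0065,0],"dr":[0,0,0],"hand":-1},{"linear":[-0.012,0.0105,0],"dr":[0,0,0],"hand":-1},{"linear":[-0.014,0.0135,0],"dr":[0,0,0],"hand":-1},{"linear":[-0.016,0.017,0],"dr":[0,0,0],"hand":-1},{"linear":[-0.018,0.0205,0],"dr":[0,0,0],"hand":-1},{"linear":[-0.020,0.024,0],"dr":[0,0,0],"hand":-1},{"linear":[-0.022,0.026,0],"dr":[0,0,0],"hand":-1},{"linear":[-0.022,0.026,0],"dr":[0,0,0],"hand":-1}]'
python3 -c "
from h import *
st([.062,0,.168])"
```

```text
t: 11.52
eef_pos: [0.6546, -0.0881, 0.1736]
tool_rot: [0.041, -0.04, 0.706, -0.706]
contact_force: [-0.4, -0.0, -0.0]
gripper_width: 0.002
t 11.52 case [0.0604 0.0006 0.1736] Fcase [-0.39  0.04 -0.03] w 0.0
R in case
 [[-1.     0.001  0.   ]
 [-0.     0.    -1.   ]
 [-0.001 -1.    -0.   ]]
shift tool mm [-1.6  5.6  0.6]
```

```bash
python3 -m crank '[{"linear":[0,0.001,0],"dr":[0,0,0],"hand":-1},{"linear":[0,0.002,0],"dr":[0,0,0],"hand":-1},{"linear":[0,0.003,0],"dr":[0,0,0],"hand":-1},{"linear":[0,0.004,0],"dr":[0,0,0],"hand":-1},{"linear":[0,0.005,0],"dr":[0,0,0],"hand":-1},{"linear":[0,0.005,0],"dr":[0,0,0],"hand":-1}]'
python3 -c "
from h import *
st()"
```

```text
t: 12.02
eef_pos: [0.6537, -0.0884, 0.169]
tool_rot: [0.04, -0.041, 0.706, -0.706]
contact_force: [-0.5, -0.1, -0.0]
gripper_width: 0.001
t 12.02 case [0.0596 0.0004 0.169 ] Fcase [-0.51 -0.05 -0.03] w 0.0
R in case
 [[-1. -0. -0.]
 [ 0.  0. -1.]
 [ 0. -1. -0.]]
```

```bash
python3 -m crank '[{"linear":[0,0.001,0],"dr":[0,0,0],"hand":-1},{"linear":[0,0.002,0],"dr":[0,0,0],"hand":-1},{"linear":[0,0.003,0],"dr":[0,0,0],"hand":-1},{"linear":[0,0.003,0],"dr":[0,0,0],"hand":-1}]'
python3 -c "
from h import *
st()"
```

```text
t: 12.35
eef_pos: [0.6537, -0.0884, 0.1658]
tool_rot: [0.04, -0.041, 0.706, -0.706]
contact_force: [0.2, 0.9, 0.2]
gripper_width: -0.0
t 12.35 case [0.0595 0.0004 0.1658] Fcase [0.27 0.9  0.2 ] w -0.0
R in case
 [[-1.    -0.001 -0.   ]
 [ 0.     0.    -1.   ]
 [ 0.001 -1.    -0.   ]]
```

Run:
```python
from h import *
I=[]
for c,s in(('scene',np.s_[120:220,120:280]),('top',np.s_[140:240,240:400])):
    a=bot.read_camera(c)
    for n in('bail_bar','lever_tip'):
        print(c,n,[(np.round(d['xy'],1),round(d['score'],2)) for d in bot.place_of(c,n)][:2])
    I.append(a[s])
cv2.imwrite('pics/e.png',cv2.resize(np.vstack(I),None,fx=3,fy=3,interpolation=cv2.INTER_CUBIC))
for a in(2.4,2.8,3.1,3.2):
    m=model([*C,.01,a,-1.5]);print(a,proj('scene',m['lever_tip']).round(1),proj('top',m['lever_tip']).round(1))
```

```text
scene bail_bar []
scene lever_tip [(array([187.7, 205.8]), 0.45)]
top bail_bar [(array([315. , 197.6]), 0.55)]
top lever_tip []
2.4 [188.3 187.6] [312.  165.6]
2.8 [189.  198.4] [310.  161.4]
3.1 [189.8 204.8] [308.7 160.9]
3.2 [190.1 206.5] [308.3 161.2]
```

View pics/e.png

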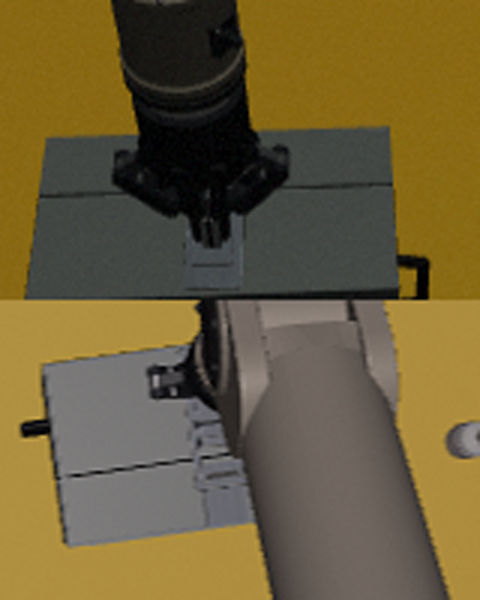

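```bash
python3 -m crank '[{"linear":[0,0.001,0],"dr":[0,0,0],"hand":-1},{"linear":[0,0.002,0],"dr":[0,0,0],"hand":-1},{"linear":[0,0.003,0],"dr":[0,0,0],"hand":-1},{"linear":[0,0.004,0],"dr":[0,0,0],"hand":-1},{"linear":[0,0.004,0],"dr":[0,0,0],"hand":-1}]'
python3 -c "
from h import *
st()"
```

```text
t: 13.07
eef_pos: [0.6542, -0.0884, 0.164]
tool_rot: [-0.041, 0.04, -0.706, 0.706]
contact_force: [-4.1, 0.2, 11.0]
gripper_width: 0.003
t 13.07 case [0.06   0.0004 0.164 ] Fcase [-4.04  0.66 11.04] w 0.0
R in case
 [[-1.     0.001 -0.   ]
 [ 0.    -0.    -1.   ]
 [-0.001 -1.     0.   ]]
```

```bash
python3 -m crank '[{"linear":[0,0.0005,0],"dr":[0,0,0],"hand":-1},{"linear":[0,0.001,0],"dr":[0,0,0],"hand":-1},{"linear":[0,0.001,0],"dr":[0,0,0],"hand":-1}]'
python3 -c "
from h import *
st()"
```

```text
t: 13.32
eef_pos: [0.6542, -0.0884, 0.1639]
tool_rot: [-0.041, 0.04, -0.706, 0.706]
contact_force: [-6.9, -0.1, 16.2]
gripper_width: 0.001
t 13.32 case [0.06   0.0004 0.1639] Fcase [-6.87  0.71 16.16] w 0.0
R in case
 [[-1.     0.001 -0.   ]
 [ 0.    -0.001 -1.   ]
 [-0.001 -1.     0.001]]
```

```bash
python3 -m crank '[{"linear":[0,0,0],"dr":[0,0,0],"hand":-1},{"linear":[0,0,0],"dr":[0,0,0],"hand":-1},{"linear":[0,0,0],"dr":[0,0,0],"hand":-1},{"linear":[0,0,0],"dr":[0,0,0],"hand":-1},{"linear":[0,0,0],"dr":[0,0,0],"hand":-1},{"linear":[0,0,0],"dr":[0,0,0],"hand":-1},{"linear":[0,0,0],"dr":[0,0,0],"hand":-1}]'
python3 -c "
from h import *
st()"
```

```text
t: 13.9
eef_pos: [0.6542, -0.0884, 0.1639]
tool_rot: [-0.041, 0.04, -0.706, 0.706]
contact_force: [-6.1, -0.0, 15.0]
gripper_width: 0.002
t 13.9 case [0.06   0.0004 0.1639] Fcase [-6.02  0.69 15.02] w 0.0
R in case
 [[-1.     0.001 -0.   ]
 [ 0.    -0.001 -1.   ]
 [-0.001 -1.     0.001]]
```

```bash
python3 -m crank '[{"linear":[0,-0.004,0],"dr":[0,0,0],"hand":-1},{"linear":[0,-0.01,0],"dr":[0,0,0],"hand":-1},{"linear":[0,-0.04,0],"dr":[0,0,0],"hand":-1},{"linear":[0,-0.08,0],"dr":[0,0,0],"hand":-1},{"linear":[0,-0.12,0],"dr":[0,0,0],"hand":-1},{"linear":[0.04,-0.13,0],"dr":[0,0,0],"hand":-1},{"linear":[0.08,-0.13,0],"dr":[0,0,0],"hand":-1},{"linear":[0.12,-0.13,0],"dr":[0,0,0],"hand":-1},{"linear":[0.16,-0.13,0],"dr":[0,0,0],"hand":-1},{"linear":[0.16,-0.13,0],"dr":[0,0,0],"hand":-1}]'
python3 - <<'E'
from h import *
st()
a=bot.read_camera('scene')
for n in('bail_bar','lever_tip','keeper','lid_face'):
    print(n,[(np.round(d['xy'],1),round(d['score'],2)) for d in bot.place_of('scene',n)][:2])
w=bot.read_camera('wrist')
for n in('bail_bar','lever_tip','keeper','lid_face'):
    print(n,[(np.round(d['xy'],1),round(d['score'],2)) for d in bot.place_of('wrist',n)][:2])
cv2.imwrite('pics/f.png',np.vstack([cv2.resize(a[130:220,120:280],(512,288),interpolation=cv2.INTER_CUBIC),w[:240]]))
E
```

```text
t: 14.73
eef_pos: [0.4871, -0.1082, 0.2901]
tool_rot: [-0.037, 0.042, -0.706, 0.706]
contact_force: [0.1, -0.3, -0.7]
gripper_width: -0.004
t 14.73 case [-0.1082 -0.0003  0.2901] Fcase [ 0.03 -0.28 -0.66] w -0.0
R in case
 [[-1.    -0.007 -0.003]
 [ 0.003 -0.001 -1.   ]
 [ 0.007 -1.     0.001]]
bail_bar [(array([194.2, 171.4]), 0.58)]
lever_tip []
keeper [(array([194.5, 171.1]), 0.84)]
lid_face [(array([193.8, 164.3]), 0.77)]
bail_bar [(array([257.2,  98.3]), 0.82)]
lever_tip []
keeper []
lid_face [(array([255.1, 136.7]), 0.77)]
```

View pics/f.png

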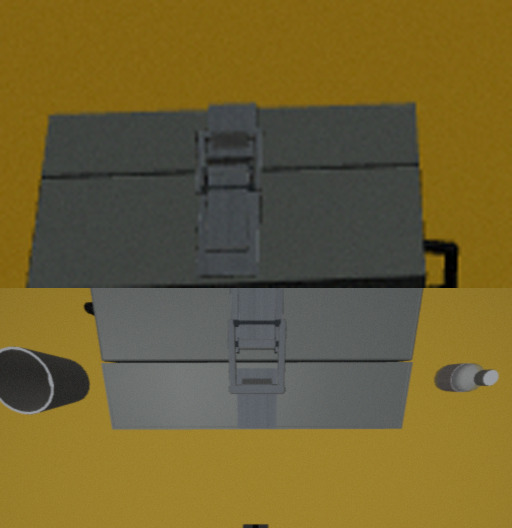

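```bash
python3 -c "
from station import bot
print(bot.hand_in())"
```

```text
the job is handed in; nothing more can be done
None
```

The latch is closed and the job is handed in at about 14.8 s of the 72 s. `hand_in` gives no verdict, so the success below is my own reading.

- **Lid:** I pushed it up along its arc until it stopped against the seal, at about 15 N. The camera fit afterwards gave a lid angle of 0.085–0.089 rad instead of the expected 0.065. That is only just under the 0.09 limit, with an image error of 2–3 px. I counted the sudden stiffening as proof that it had reached the seal.
- **Loop:** I flipped it over from behind, and the wrist picture showed its bar down behind the keeper.
- **Lever:** I swung it over, reading at most about 6 N, and it went over centre. It then lay lower than the finger's first descents, so I came down further to meet it at a height that puts it near 3.2 rad. I pressed it there at 16–18 N total force for more than 0.6 s and let go.

In the last pictures the seam is closed to a thin line, the bar lies on the keeper, and the lever is flat to the back. The bottle and cup look undisturbed. The candle was not in the last view, but the arm never went near it. The network did not find the lever tip in those last pictures, so I judged the final lever angle from the press height, one earlier low-score detection, and by eye. The highest force I read was about 18 N, though readings came only at the end of each move.

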